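# Replace the snapped cold chisel and snap the case shut

## Robot

A 6-joint arm with a two-finger parallel gripper is mounted at the origin on the work surface. World frame = base frame: x ahead of the robot, y to its left, z up, the work surface at z = 0. Lengths are in m, angles in rad, forces in N, time in s.
With the tool pointing down it reaches from about 0.425 to 0.95 m from the base axis. Payload 3.5 kg.
Tool frame: the origin (TCP) lies between the finger pads; the fingertips stand 19 mm ahead of it and the grasp point (between the pads) is the TCP; z points along the fingers, y is the line along which they close (so a half turn about z gives the same grasp; the last joint's range is limited). The gripper opens to 85 mm and grips with 20 to 120 N. Pads are 22 mm wide; open, the fingers measure 114 mm over their backs; the gripper's body (76 mm by 85 mm) begins 54 mm behind the grasp point. The pads swing forward as they close: fully open they stand 13 mm farther back than shut.
Start: joints at [-1.363, 0.286, 1.577, -0, 1.279, -0.15], TCP at [0.236, -0.632, 0.25] pointing down, gripper open.
Joint ranges: [-2.77, 2.77], [-0.9, 2.22], [0.21, 2.48], [-1.53, 4.67], [0.24, 2.81], [-2.84, 2.84]. Speed limits (rad/s): [2.79, 2.79, 3.14, 3.14, 3.14, 3.14].

## Interface

Orientations are given as a unit quaternion [x, y, z, w].
In Python, from plant import monitor, eyes, ctrl gives the robot as it stands.
- The arm moves only by the shell command python3 -m handwheel 'ROWS' [FORCE]. ROWS is JSON, a list of rows, each a list of 7 numbers: the shift along the tool's x, y, z in units of 40 cm (1.0 is 40 cm), then the turn, a rotation vector about the tool's x, y, z in units of pi rad (1.0 is pi rad), then the opening, from -1 (shut) to 1 (fully open). A call has 1 to 12 rows; each row is the pose to reach, as a shift and turn from the pose commanded when the call began, along the tool's axes at that moment, turning the shorter way round; what a row does not reach only later rows make up. A row lasts 1/8 s, in which the tool goes at most 62.5 mm and 10.7 degrees, less where a joint would pass 70% of its speed; a pose out of reach is approached as far as the arm can. A call with a number of a shift or a turn outside -1 to 1 is refused whole. A call with a gripper value outside its range is refused whole. The fingers move at their own pace and stop on an object; FORCE is the grip in N (left out, the last holds). Time passes only in rows, so rows that repeat a pose let the fingers close. It gives the time, the measured TCP pose, the force, the opening and the grip force at its end, in the units of the state.
- monitor.get_state(): the state, without advancing time (a new reading comes with each control period).
- eyes.read_camera(name): name is "side" or "top"; returns the picture (400x640x3 uint8, red, green, blue); there is no depth.
- eyes.camera_params(name): a dict with "K" (3x3 intrinsics, pixels), "R" (3x3) and "t" (3): a world point X has camera coordinates R X + t. Camera axes: x right, y down, z forward; pixel columns grow to the right and rows downward; lengths in m; the calibration is good to about 2 mm. A picture is of the moment at which its call begins. camera_params takes no time and is no camera call.
- ctrl.sign_off(): hands the job in; it is judged then, once.
The state is a dict: "time": time; "qpos": joint angles; "dq": joint speeds; "joint_efforts": joint torques, N m; "eef_pos": TCP position; "tcp_rot": TCP orientation; "contact_force": force on the tool from outside, world axes, zero at the start; "wrist_torque": the same for the moment, N m; "opening": opening from 0.0 (shut) to 1.0 (fully open); "finger_force": force on a finger pad.
Only numpy, scipy, OpenCV 4.12 (cv2) and the standard library are available. Lean on these libraries where they do the work, as an engineer would, in place of code of your own. Each camera call takes 0.05 s, during which the arm holds its last target. There are 200 camera calls.

## Task

One of the three cold chisels in the open steel case has snapped and is too short: take it out and put it in the open scrap tray first, then lay the straight, full-length spare chisel from the bench in the place it left, down in its cradle like the other two (either end first). Last, swing the case lid over and press it down past its catch until it is fully shut. Leave the bent chisel, the two good ones in the case and everything else on the bench where they are.

Things in the scene. Friction and masses are not known exactly. Their poses are not given: they have to be found in the camera images.
- case: open grey steel case fixed to the bench, outer 200 (x) x 230 (y) x 45 high, walls and floor 5; origin under its centre, z up. The lid is hinged along its -y wall; a catch in the middle of its +y wall juts out 9. Three chisels lie in it along x; which notch holds which varies
- cradle (a point): point 15 above the case's underside, over its centre, axes as the case: the level of the notch floors. Two wooden cradle bars (12 thick) run along y at x = -40 and +40; chisels lie along x across both, in notches 28 wide and 12 deep centred at y = -40, +18, +76. Seated, a chisel's centre is 9 above this point. Between the bars fingers have room down to 10 below it
- lid (a joint): lid angle in rad: 0 fully shut, 1.57 upright; starts leaning back past upright (1.68 to 1.85; stop at 2.0). Stiff hinge: the lid stays where it is left. A sprung catch stops a light push at about 0.06; some 10 N at the free edge press it past, and it then stays shut
- lid_hinge (a point): point on the hinge axis, middle of the lid's hinged edge, 45.5 above the bench; turns with the lid: x along the hinge (the case's x), y along the lid to its free edge, z out of its outer face. Lid: plate 200 (along the hinge) x 245 x 6 thick, inner face in the plane of the axis; in the middle of its free edge a steel tongue 44 wide juts 40 to the inner side
- lid_edge (a point): point on the lid's outer face, in the middle of its width, 225 from the hinge axis and 20 from the free edge: a good place to press; same axes as lid_hinge
- tray: open dark steel scrap tray fixed to the bench, outer 200 (x) x 140 (y) x 45 high, walls and floor 4; origin under its centre. A small angle offcut already lies in it towards its +x end
- chisel_snapped: steel cold chisel that has lost its blade, in one of the case's notches: bar 18 x 18, only about 104 long, plain broken end; origin in the middle of the bar, x along it
- chisel_a: sound steel cold chisel in one of the case's notches: bar 18 wide and 18 thick, 150 long overall, of which the last 26 (at +x) is a flat flared blade 26 wide and 8 thick; origin in the middle of its length, width and thickness (9 above what it lies on); x along the bar towards the blade, z up
- chisel_b: sound steel cold chisel in another of the case's notches: same as chisel_a
- chisel_spare: the spare, a sound steel cold chisel lying on the bench between case and tray: same as chisel_a
- chisel_bent: steel cold chisel lying on the bench near the spare, bent in the middle by about 37 degrees, each half about 75 long; origin at the bend. To be left alone
- hammer: hammer lying on the bench, about 300 long. A bystander
- oiler: upright round brass oiler, diameter 60, 130 high; origin under its centre. A bystander
- tin: low round steel tin, diameter 80, 50 high. A bystander
- wrench: wrench lying on the bench, near the robot base. A bystander
- brush: hand brush lying on the bench, near the robot base. A bystander
- mallet: wooden mallet lying down, head 90 x 60 x 55, handle 180. A bystander
Not all that is in view belongs to the job. What is shaped like the chisel_spare but turquoise is not meant.

How it is judged:
By the outcome, as a careful person would: the job done as asked, in the order asked, and still so for the second after the job is handed in, with the robot touching nothing.
It also fails if it takes over 72 s, if anything falls off the work surface, if the arm or the gripper's body presses on something with over 40 N, if the wrist force passes 120 N, or if a joint passes its speed limit or range.

## Working session

There is one attempt and no reset: what is moved stays moved. The work goes in short steps, Python scripts to look and compute and a shell command to move; the robot and the scene stay as the last step left them, time stands still between calls to the robot, and variables do not carry over. Pictures are saved under pics/ and viewed, at most 11 in all, crops included, and the job is handed in when it is done.

```bash
ls; mkdir -p pics; python3 - <<'E'
from plant import monitor, eyes, ctrl
import cv2
for n in("top","side"):
    im=eyes.read_camera(n); cv2.imwrite(f"pics/{n}0.png",cv2.resize(im[:,:,::-1],(800,500),interpolation=cv2.INTER_CUBIC)); cv2.imwrite(f"{n}0raw.png",im[:,:,::-1])
    print(n,eyes.camera_params(n))
print(monitor.get_state())
E
```

```text
pics
top {'K': array([[496.30678024,   0.        , 323.43037639],
       [  0.        , 496.30678024, 203.49375165],
       [  0.        ,   0.        ,   1.        ]]), 'R': array([[ 3.10595889e-04, -9.99745365e-01, -2.25634263e-02],
       [-9.95983702e-01,  1.71092832e-03, -8.95183682e-02],
       [ 8.95341781e-02,  2.25006089e-02, -9.95729558e-01]]), 't': array([0.15387561, 0.53313249, 1.61762686])}
side {'K': array([[388.10985149,   0.        , 311.87188426],
       [  0.        , 388.10985149, 203.67273413],
       [  0.        ,   0.        ,   1.        ]]), 'R': array([[ 0.95615389,  0.29273776,  0.00862263],
       [ 0.21505443, -0.68182623, -0.69918852],
       [-0.19879974,  0.67038616, -0.71488535]]), 't': array([-0.57226665,  0.02912573,  1.03872715])}
{'time': 0.1, 'qpos': array([-1.36298319e+00,  2.87117198e-01,  1.57804069e+00,  6.58160750e-05,
        1.27857547e+00, -1.50007476e-01]), 'dq': array([ 0.00047132, -0.00229934, -0.00288631,  0.00028882, -0.0005518 ,
        0.00022475]), 'joint_efforts': array([ 1.21253855e-03, -4.07295692e+01, -2.93700331e+01, -1.38588725e-04,
        3.42876745e-03, -1.33335551e-06]), 'eef_pos': array([ 0.23632987, -0.63168971,  0.24905323]), 'tcp_rot': array([ 9.84039325e-01,  1.77947915e-01,  5.57752310e-07, -1.07081465e-03]), 'contact_force': array([ 0.22243055,  0.35467944, -0.52390428]), 'wrist_torque': array([0.00375123, 0.03473457, 0.01828392]), 'finger_force': 0.0, 'opening': 0.9977965640408366}
```

View pics/top0.png

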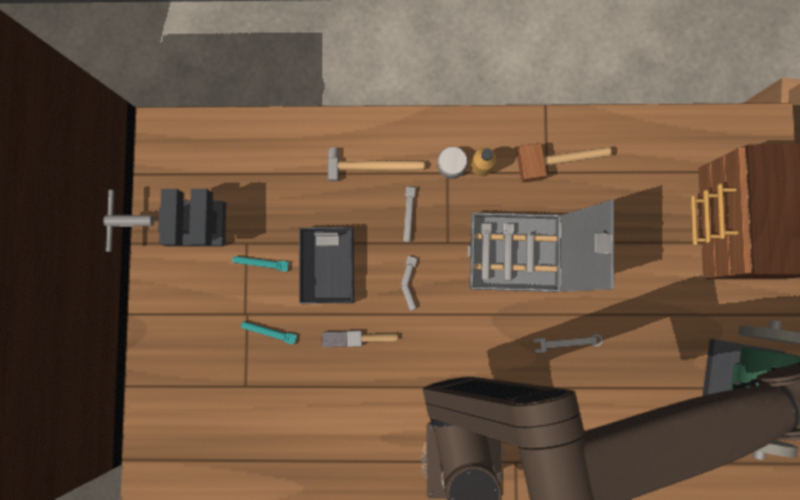

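View pics/side0.png

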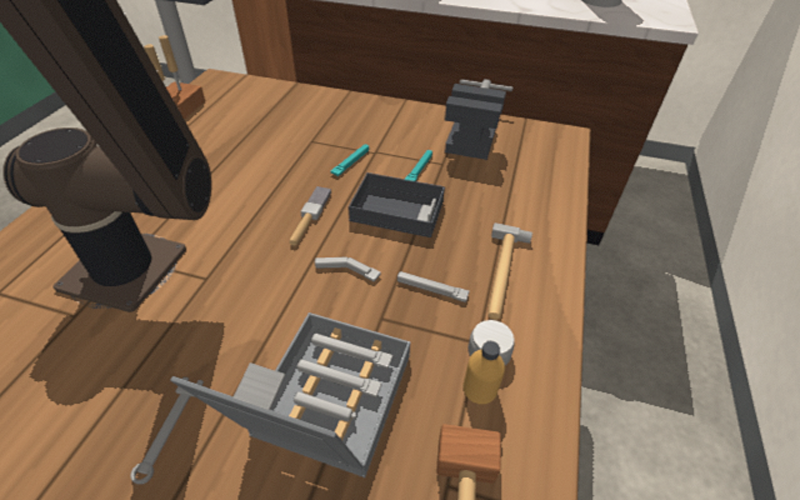

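The turquoise pieces at (262,264) and (270,332) are decoys. The spare candidates are the straight chisel at (410,213) and the bent one at (410,282). The straight one is the spare. In the case, the shortest chisel is the rightmost, at (532,251). I'll confirm these in enlarged crops.

```bash
python3 - <<'E'
import cv2
t=cv2.imread("top0raw.png");s=cv2.imread("side0raw.png")
def crop(im,c0,r0,w,h,k,n,st):
    o=cv2.resize(im[r0:r0+h,c0:c0+w],None,fx=k,fy=k,interpolation=cv2.INTER_CUBIC)
    for c in range(c0,c0+w,st): cv2.putText(o,str(c),((c-c0)*k,8),0,.3,(0,0,255)); cv2.line(o,((c-c0)*k,10),((c-c0)*k,14),(0,0,255))
    for r in range(r0,r0+h,st): cv2.putText(o,str(r),(0,(r-r0)*k+3),0,.3,(0,0,255))
    cv2.imwrite("pics/"+n,o)
crop(t,315,140,180,110,4,"tc.png",10)
crop(s,136,205,248,190,3,"sc.png",10)
E
```

```text
(no output)
```

View pics/tc.png

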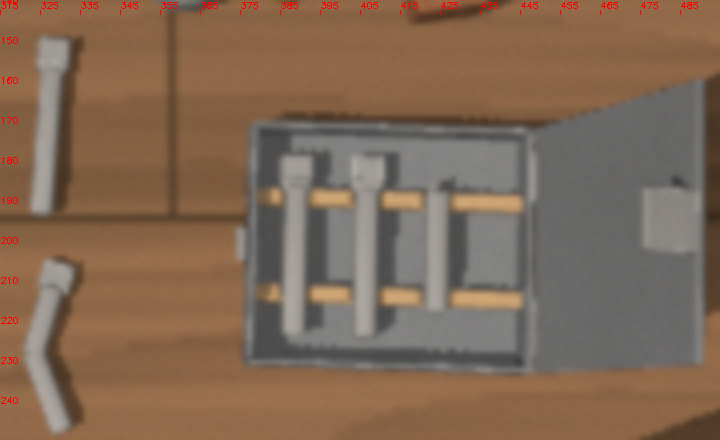

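View pics/sc.png

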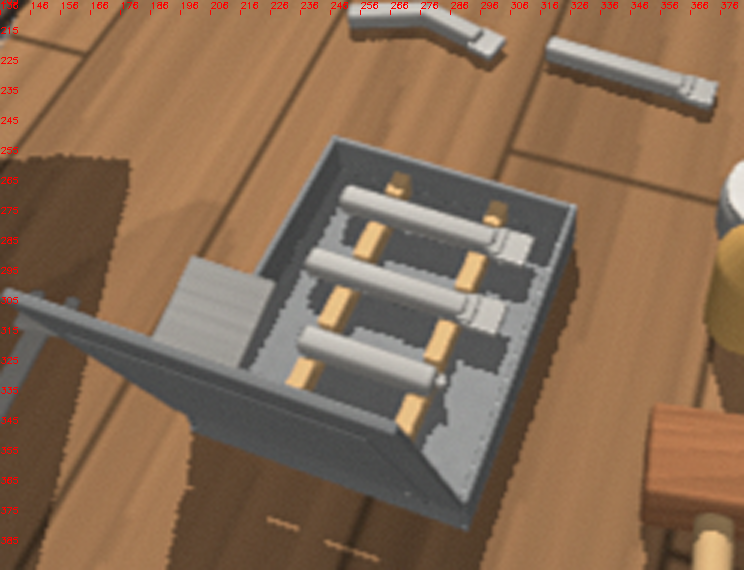

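The straight spare is at raw top pixels (329,150)-(325,193). The bent one starts at (330,206) and is left alone. The snapped chisel is in the right-hand (y=-40) notch at (425,187)-(424,217): it has no blade and is shorter. Next I fit the poses.

```bash
cat > h.py <<'E'
import numpy as np
from plant import monitor, eyes, ctrl
from scipy.spatial.transform import Rotation as Ro
from scipy.optimize import least_squares
P={n:eyes.camera_params(n) for n in("top","side")}
def proj(n,X):
    p=P[n]; c=p["K"]@(p["R"]@np.asarray(X,float)+p["t"]); return c[:2]/c[2]
def ray(n,uv,z):
    p=P[n]; d=p["R"].T@np.linalg.solve(p["K"],[uv[0],uv[1],1]); o=-p["R"].T@p["t"]
    return o+d*(z-o[2])/d[2]
def T(u,v): return (315+u/4,140+v/4)
def S(u,v): return (136+u/3,205+v/3)
def go(pos,xaxis_yaw,cur=None):
    """rows shift/turn in command units to reach pos, tool down with tool x at this yaw (mod pi)"""
    s=monitor.get_state(); R=Ro.from_quat(s["tcp_rot"]); best=None
    for k in(0,np.pi):
        a=xaxis_yaw+k; x=[np.cos(a),np.sin(a),0]; y=[np.sin(a),-np.cos(a),0]
        t=Ro.from_matrix(np.array([x,y,[0,0,-1]]).T); rv=(R.inv()*t).as_rotvec()
        if best is None or np.linalg.norm(rv)<np.linalg.norm(best): best=rv
    return np.round(R.inv().apply(np.array(pos)-s["eef_pos"])/.4,4),np.round(best/np.pi,4)
E
python3 - <<'E'
from h import *
obs=[("top",T(252,122),(.1,.115)),("top",T(246,363),(-.1,.115)),("top",T(530,372),(-.1,-.115)),("top",T(532,126),(.1,-.115)),
("side",S(336,138),(-.1,.115)),("side",S(575,207),(.1,.115)),("side",S(465,525),(.1,-.115))]
def W(q,l): c,s=np.cos(q[2]),np.sin(q[2]); return [q[0]+c*l[0]-s*l[1],q[1]+s*l[0]+c*l[1],l[2]]
def f(q): return np.concatenate([proj(n,W(q,(*l,.045)))-uv for n,uv,l in obs])
r=least_squares(f,[.6,-.1,0]); q=r.x; print("case",q.round(4),r.fun.round(1))
print("notch -40",np.round(W(q,(0,-.04,.024)),4)); print("hinge",np.round(W(q,(0,-.115,.0455)),4),"edge shut",np.round(W(q,(0,.11,.0515)),4))
a,b=[ray("top",T(*p),.033) for p in((439,190),(435,310))]
print("snapped top",a.round(4),b.round(4),((a+b)/2).round(4),np.arctan2(*(a-b)[1::-1]))
a,b=[ray("side",S(*p),.024) for p in((301,341),(437,383))]
print("snapped side",a.round(4),b.round(4),((a+b)/2).round(4))
a,b=[ray("top",T(*p),z) for p,z in(((56,38),.013),((41,213),.018))]
c=ray("top",T(52,70),.018)
print("spare",a.round(4),b.round(4),((a+b)/2).round(4),"yaw",np.arctan2(*(c-b)[1::-1]))
a,b=[ray("side",S(*p),z) for p,z in(((707,88),.013),((552,45),.018))]
print("spare side",a.round(4),b.round(4),((a+b)/2).round(4),"yaw",np.arctan2(*(a-b)[1::-1]))
for p in((300,228),(355,228),(353,301),(301,302)): print("tray",ray("top",(p[0]*.8,p[1]*.8),.045).round(3))
for z in((613,201),(614,291)):
  for h in (.28,.287): print("lid edge",ray("top",(z[0]*.8,z[1]*.8),h).round(3))
E
```

```text
case [ 0.5416 -0.1419 -0.0391] [ 1.4 -1.8  1.1 -1.2  1.3 -0.7  1.9 -0.3 -1.5 -0.3  0.8  1.  -0.6 -4.4]
notch -40 [ 0.54   -0.1819  0.024 ]
hinge [ 0.5371 -0.2568  0.0455] edge shut [ 0.5459 -0.032   0.0515]
snapped top [ 0.5848 -0.1801  0.033 ] [ 0.486  -0.1751  0.033 ] [ 0.5354 -0.1776  0.033 ] -0.050810544905081696
snapped side [ 0.4888 -0.1777  0.024 ] [ 0.5891 -0.1786  0.024 ] [ 0.5389 -0.1781  0.024 ]
spare [0.717  0.1351 0.013 ] [0.5682 0.1476 0.018 ] [0.6426 0.1413 0.0155] yaw -0.07636681789540525
spare side [0.7135 0.1407 0.013 ] [0.5764 0.1439 0.018 ] [0.645  0.1423 0.0155] yaw -0.023319225195549596
tray [0.602 0.428 0.045]
tray [0.601 0.283 0.045]
tray [0.41  0.287 0.045]
tray [0.407 0.423 0.045]
lid edge [ 0.629 -0.319  0.28 ]
lid edge [ 0.628 -0.317  0.287]
lid edge [ 0.428 -0.316  0.28 ]
lid edge [ 0.428 -0.313  0.287]
```

```bash
python3 - <<'E'
from h import *
obs=[("top",T(252,122),(.1,.115)),("top",T(246,363),(-.1,.115)),("top",T(530,372),(-.1,-.115)),("top",T(532,126),(.1,-.115)),
("side",S(336,138),(-.1,.115)),("side",S(575,207),(.1,.115))]
def W(q,l): c,s=np.cos(q[2]),np.sin(q[2]); return [q[0]+c*l[0]-s*l[1],q[1]+s*l[0]+c*l[1],l[2]]
def f(q): return np.concatenate([proj(n,W(q,(*l,.045)))-uv for n,uv,l in obs])
r=least_squares(f,[.6,-.1,0],loss="soft_l1"); q=r.x; print("case",q.round(4),r.fun.round(1))
print("notch -40",np.round(W(q,(0,-.04,.024)),4),"hinge",np.round(W(q,(0,-.115,.0455)),4),"edge shut",np.round(W(q,(0,.11,.0515)),4))
# cradle bars ends/mids in top at z=.027 (bar tops): bar centrelines at x=+-40
for p in((400,200),(400,297),(487,203),(487,300)): print(ray("top",T(*p),.027).round(4))
print(go([.538,-.178,.40],-.04))
E
```

```text
case [ 0.5396 -0.1382 -0.0366] [ 0.3 -1.1  0.1 -0.5  0.3 -0.2  0.7  0.2 -1.8 -1.6  0.3 -0.6]
notch -40 [ 0.5382 -0.1782  0.024 ] hinge [ 0.5354 -0.2532  0.0455] edge shut [ 0.5436 -0.0283  0.0515]
[ 0.5773 -0.149   0.027 ]
[ 0.4971 -0.1477  0.027 ]
[ 0.5747 -0.2204  0.027 ]
[ 0.4945 -0.2188  0.027 ]
(array([ 1.1038, -0.7991, -0.3753]), array([-0.0007,  0.    ,  0.1266]))
```

```bash
python3 -m handwheel '[[0,0,-0.375,0,0,0.1266,-0.06],[0,0,-0.375,0,0,0.1266,-0.06],[0,0,-0.375,0,0,0.1266,-0.06],[0.8,-0.58,-0.375,0,0,0.1266,-0.06],[0.8,-0.58,-0.375,0,0,0.1266,-0.06],[0.8,-0.58,-0.375,0,0,0.1266,-0.06],[0.8,-0.58,-0.375,0,0,0.1266,-0.06],[0.8,-0.58,-0.375,0,0,0.1266,-0.06],[0.8,-0.58,-0.375,0,0,0.1266,-0.06],[0.8,-0.58,-0.375,0,0,0.1266,-0.06],[0.8,-0.58,-0.375,0,0,0.1266,-0.06]]' 40
python3 -c "
from h import *
print(go([.537,-.178,.40],-.04),go([.537,-.178,.10],-.04),monitor.get_state()['opening'])"
```

```text
time: 1.48
eef_pos: [0.4552, -0.3022, 0.4]
tcp_rot: [1.0, -0.019, -0.0, 0.0]
contact_force: [-0.9, -0.3, -0.7]
opening: 0.475
finger_force: 0.0
(array([ 1.926e-01, -3.180e-01, -1.000e-04]), array([0.0001, 0.0002, 0.0007])) (array([ 0.1931, -0.3182,  0.7499]), array([0.0001, 0.0002, 0.0007])) 0.4751456682779897
```

```bash
python3 -m handwheel '[[0.193,-0.318,0,0,0,0,-0.06],[0.193,-0.318,0,0,0,0,-0.06],[0.193,-0.318,0,0,0,0,-0.06],[0.193,-0.318,0.75,0,0,0,-0.06],[0.193,-0.318,0.75,0,0,0,-0.06],[0.193,-0.318,0.75,0,0,0,-0.06],[0.193,-0.318,0.75,0,0,0,-0.06],[0.193,-0.318,0.75,0,0,0,-0.06],[0.193,-0.318,0.75,0,0,0,-0.06]]'
python3 - <<'E'
from h import *
import cv2
im=eyes.read_camera("side")[190:390,136:402,::-1]
cv2.imwrite("pics/s1.png",cv2.resize(im,None,fx=3,fy=3,interpolation=cv2.INTER_CUBIC))
print(go([.537,-.178,.031],-.04))
E
```

```text
time: 2.6
eef_pos: [0.5332, -0.179, 0.0951]
tcp_rot: [1.0, -0.021, -0.005, -0.002]
contact_force: [-0.2, 0.0, 1.3]
opening: 0.469
finger_force: 0.0
(array([ 0.0037, -0.0048,  0.1695]), array([-0.0005,  0.0013, -0.0006]))
```

View pics/s1.png

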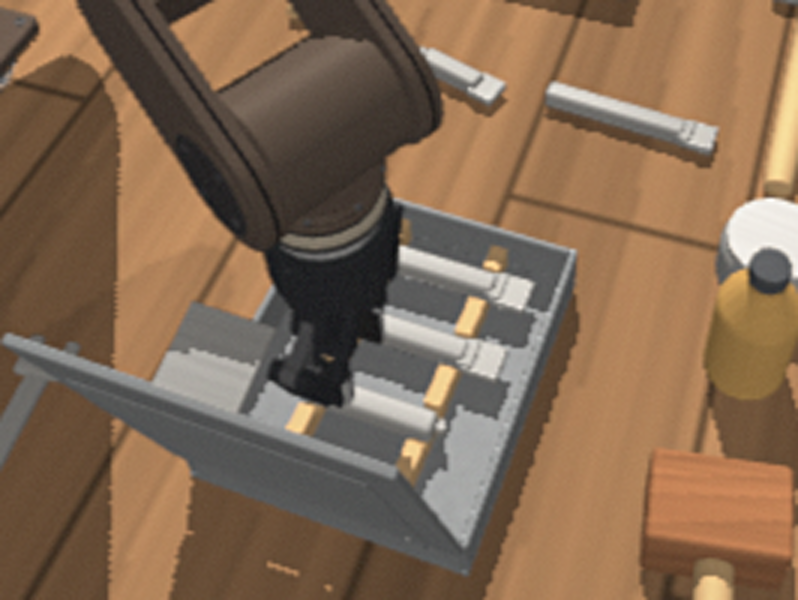

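The gripper stands over the snapped chisel at about (380,400), clear of the lid and the neighbouring chisels. I go down, grip and lift.

```bash
python3 -m handwheel '[[0,0,0.08,0,0,0,-0.06],[0,0,0.13,0,0,0,-0.06],[0,0,0.172,0,0,0,-0.06],[0,0,0.172,0,0,0,-0.06],[0,0,0.172,0,0,0,-1],[0,0,0.172,0,0,0,-1],[0,0,0.172,0,0,0,-1],[0,0,0.172,0,0,0,-1],[0,0,0.172,0,0,0,-1]]' 60
```

```text
time: 3.78
eef_pos: [0.538, -0.1792, 0.0328]
tcp_rot: [1.0, -0.02, 0.001, 0.0]
contact_force: [-0.8, 0.1, 5.6]
opening: 0.194
finger_force: 61.6
```

```bash
python3 -m handwheel '[[0,0,-0.1,0,0,0,-1],[0,0,-0.25,0,0,0,-1],[0,0,-0.42,0,0,0,-1],[-0.01,-0.12,-0.42,0,0,0,-1],[-0.03,-0.25,-0.42,0,0,0,-1],[-0.05,-0.38,-0.42,0,0,0,-1],[-0.07,-0.52,-0.42,0,0,0,-1],[-0.09,-0.66,-0.42,0,0,0,-1],[-0.11,-0.8,-0.42,0,0,0,-1],[-0.14,-0.95,-0.42,0,0,0,-1],[-0.14,-0.95,-0.42,0,0,0,-1],[-0.14,-0.95,-0.42,0,0,0,-1]]'
python3 -c "
from h import *
print(go([.483,.355,.20],-.04),monitor.get_state()['opening'])"
```

```text
time: 5.28
eef_pos: [0.4956, 0.2029, 0.1983]
tcp_rot: [1.0, -0.019, -0.001, 0.001]
contact_force: [-0.6, -0.2, -2.4]
opening: 0.197
finger_force: 60.7
(array([-0.0462, -0.3786, -0.0045]), array([0.0004, 0.0006, 0.0003])) 0.1968147610150445
```

```bash
python3 -m handwheel '[[-0.02,-0.15,0,0,0,0,-1],[-0.046,-0.3,0,0,0,0,-1],[-0.046,-0.379,0,0,0,0,-1],[-0.046,-0.379,0.15,0,0,0,-1],[-0.046,-0.379,0.3,0,0,0,-1],[-0.046,-0.379,0.38,0,0,0,-1],[-0.046,-0.379,0.425,0,0,0,-1],[-0.046,-0.379,0.425,0,0,0,-1],[-0.046,-0.379,0.425,0,0,0,-1],[-0.046,-0.379,0.425,0,0,0,0],[-0.046,-0.379,0.425,0,0,0,0],[-0.046,-0.379,0.425,0,0,0,0]]'
python3 -m handwheel '[[0,0,-0.15,0,0,0,0],[0,0,-0.3,0,0,0,0],[0,0,-0.4,0,0,0,0],[0,0,-0.4,0,0,0,0]]'
python3 -c "
from h import *
print(go([.643,.142,.20],-.05),monitor.get_state()['opening'])"
```

```text
time: 6.78
eef_pos: [0.4845, 0.3557, 0.0306]
tcp_rot: [1.0, -0.02, 0.001, -0.0]
contact_force: [0.5, -0.6, -0.2]
opening: 0.497
finger_force: 0.0
time: 7.28
eef_pos: [0.4863, 0.3567, 0.1951]
tcp_rot: [1.0, -0.02, 0.005, -0.002]
contact_force: [-0.1, -0.3, -1.0]
opening: 0.494
finger_force: 0.0
(array([ 0.4127,  0.5207, -0.011 ]), array([-0.0016, -0.0028,  0.0033])) 0.4944592499066987
```

```bash
python3 -m handwheel '[[0.14,0.17,0,0,0,0,0],[0.28,0.34,0,0,0,0,0],[0.41,0.52,0,0,0,0,0],[0.41,0.52,0,0,0,0,0],[0.41,0.52,0,0,0,0,0],[0.41,0.52,0,0,0,0,0],[0.41,0.52,0,0,0,0,0],[0.41,0.52,0,0,0,0,0]]'
python3 - <<'E'
from h import *
import cv2
t=cv2.imread("top0raw.png")[145:197,318:336]
sat=cv2.cvtColor(t,cv2.COLOR_BGR2HSV); m=((sat[...,1]<50)&(sat[...,2]>90)).astype(np.uint8)
v,u=np.nonzero(m); k=v>15
pf=np.polyfit(v[k],u[k],1); print(m.sum(),v.min()+145,v.max()+145)
X=[ray("top",(318+np.polyval(pf,r),145+r),.017) for r in(v.min(),v.max())]
print(np.round(X,4),np.arctan2(*(X[0]-X[1])[1::-1]))
im=eyes.read_camera("side")[:,:,::-1][100:300,230:450]
cv2.imwrite("pics/s2.png",cv2.resize(im,None,fx=3,fy=3,interpolation=cv2.INTER_CUBIC))
print(go([.643,.142,.20],-.055))
E
```

```text
time: 8.28
eef_pos: [0.6386, 0.1426, 0.1893]
tcp_rot: [1.0, -0.019, -0.0, -0.0]
contact_force: [0.5, 0.4, 0.2]
opening: 0.503
finger_force: 0.0
250 149 193
[[0.7179 0.1381 0.017 ]
 [0.5691 0.1481 0.017 ]] -0.06680362382360633
(array([ 0.0106,  0.0007, -0.0262]), array([-0.    ,  0.0001,  0.0055]))
```

View pics/s2.png

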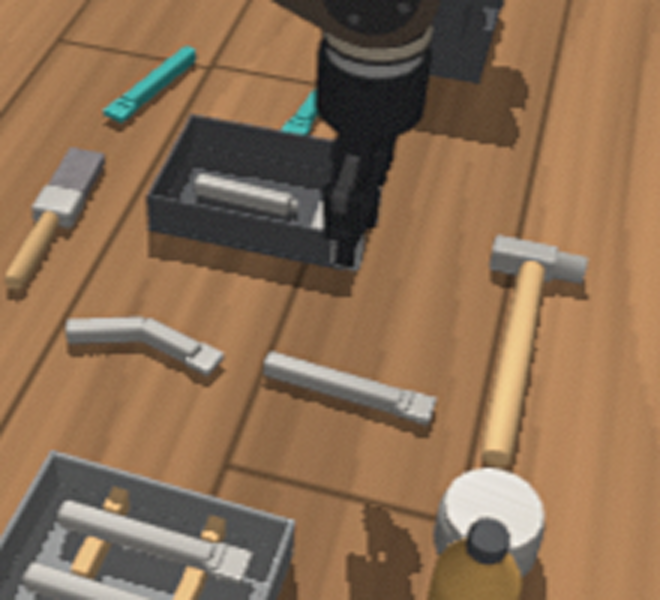

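The snapped chisel lies in the tray at crop (245,193), and the spare at (350,390) is untouched. Next I descend to the spare's middle, (.643,.142).

```bash
python3 -m handwheel '[[0.011,0,0.15,0,0,0.008,0],[0.011,0,0.28,0,0,0.008,0],[0.011,0,0.35,0,0,0.008,0],[0.011,0,0.35,0,0,0.008,0],[0.011,0,0.35,0,0,0.008,0]]'
python3 -c "
from h import *
print(go([.643,.142,.0225],-.063))"
```

```text
time: 8.95
eef_pos: [0.645, 0.1414, 0.0514]
tcp_rot: [0.999, -0.032, 0.001, -0.0]
contact_force: [-0.9, -0.3, -0.2]
opening: 0.5
finger_force: 0.0
(array([-0.0053, -0.0012,  0.0721]), array([-0.0001, -0.0009, -0.0004]))
```

```bash
python3 -m handwheel '[[-0.003,0,0.04,0,0,0,0],[-0.003,0,0.072,0,0,0,0],[-0.003,0,0.072,0,0,0,0],[-0.003,0,0.072,0,0,0,-1],[-0.003,0,0.072,0,0,0,-1],[-0.003,0,0.072,0,0,0,-1],[-0.003,0,0.072,0,0,0,-1],[-0.003,0,0.072,0,0,0,-1]]' 80
python3 -c "
from h import *
print(go([.643,.142,.20],-.063))"
```

```text
time: 9.95
eef_pos: [0.6433, 0.1409, 0.0214]
tcp_rot: [0.999, -0.033, 0.001, -0.0]
contact_force: [0.1, 0.5, 2.7]
opening: 0.186
finger_force: 82.1
(array([-3.000e-04, -2.800e-03, -4.466e-01]), array([-0.0001, -0.0004, -0.0007]))
```

```bash
python3 -m handwheel '[[0,0,-0.12,0,0,0,-1],[0,0,-0.26,0,0,0,-1],[0,0,-0.4,0,0,0,-1],[-0.05,0.15,-0.45,0,0,0,-1],[-0.1,0.3,-0.45,0,0,0,-1],[-0.15,0.45,-0.45,0,0,0,-1],[-0.19,0.6,-0.45,0,0,0,-1],[-0.21,0.7,-0.45,0,0,-0.008,-1],[-0.21,0.78,-0.45,0,0,-0.008,-1],[-0.21,0.78,-0.45,0,0,-0.008,-1],[-0.21,0.78,-0.45,0,0,-0.008,-1]]'
python3 - <<'E'
from h import *
import cv2
print(go([.537,-.178,.08],-.038))
im=eyes.read_camera("side")[:,:,::-1][130:390,136:402]
cv2.imwrite("pics/s3.png",cv2.resize(im,None,fx=2.25,fy=2.25,interpolation=cv2.INTER_CUBIC))
E
```

```text
time: 11.32
eef_pos: [0.5379, -0.1644, 0.1995]
tcp_rot: [1.0, -0.02, -0.001, -0.001]
contact_force: [-0.4, 1.0, -3.2]
opening: 0.184
finger_force: 81.5
(array([-0.0003,  0.0345,  0.2987]), array([-0.0005,  0.0007, -0.0007]))
```

View pics/s3.png

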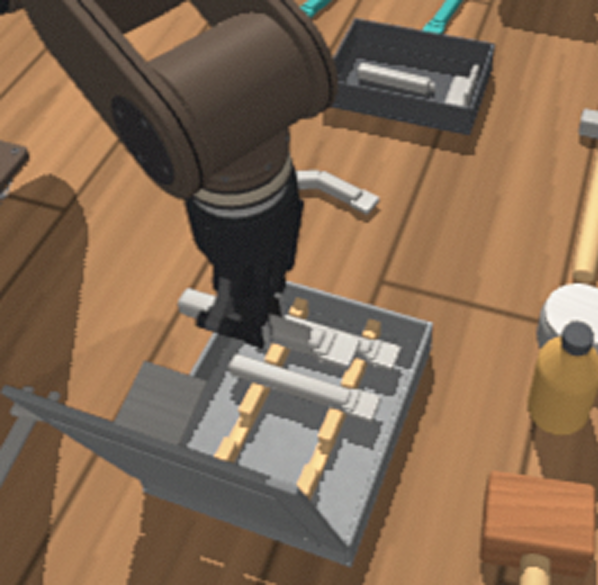

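The spare is held level, blade towards +x, and the empty notch is clear. I lower it in stages.

```bash
python3 -m handwheel '[[0,0.036,0.1,0,0,0,-1],[0,0.036,0.2,0,0,0,-1],[0,0.036,0.29,0,0,0,-1],[0,0.036,0.29,0,0,0,-1],[0,0.036,0.29,0,0,0,-1]]'
python3 -c "
from h import *
print(go([.5375,-.1785,.038],-.038))"
```

```text
time: 12.0
eef_pos: [0.5391, -0.1791, 0.0861]
tcp_rot: [1.0, -0.019, 0.001, 0.0]
contact_force: [0.1, 0.4, -2.2]
opening: 0.178
finger_force: 81.5
(array([-0.0044, -0.0016,  0.1202]), array([ 0.0003, -0.0006, -0.0002]))
```

```bash
python3 -m handwheel '[[-0.003,0,0.05,0,0,0,-1],[-0.003,0,0.08,0,0,0,-1],[-0.003,0,0.1,0,0,0,-1],[-0.003,0,0.115,0,0,0,-1],[-0.003,0,0.115,0,0,0,-1],[-0.003,0,0.115,0,0,0,-1]]'
```

```text
time: 12.75
eef_pos: [0.5372, -0.1796, 0.0391]
tcp_rot: [1.0, -0.02, 0.0, 0.0]
contact_force: [-0.3, -1.2, -3.3]
opening: 0.19
finger_force: 81.6
```

```bash
python3 -m handwheel '[[0,0,0.006,0,0,0,-1],[0,0,0.006,0,0,0,-1],[0,0,0.006,0,0,0,-0.06],[0,0,0.006,0,0,0,-0.06],[0,0,0.006,0,0,0,-0.06],[0,0,-0.1,0,0,0,-0.06],[0,0,-0.2,0,0,0,-0.06],[0,0,-0.35,0,0,0,-0.06],[0,0,-0.5,0,0,0,-0.06],[0,0,-0.65,0,0,0,-0.06],[0,0,-0.8,0,0,0,-1],[0,0,-0.9,0,0,0,-1]]'
python3 -m handwheel '[[0,0.15,0,0,0,0,-1],[0,0.3,0,0,0,0,-1],[0,0.44,0,0,0,0,-1],[0,0.44,0,0,0,0,-1],[0,0.44,0,0,0,0,-1],[0,0.44,0,0,0,0,-1]]'
python3 - <<'E'
from h import *
import cv2
a=eyes.read_camera("side")[:,:,::-1][200:390,136:402]
b=eyes.read_camera("top")[:,:,::-1][140:250,350:500]
a=cv2.resize(a,(560,400),interpolation=cv2.INTER_CUBIC);b=cv2.resize(b,None,fx=3,fy=3,interpolation=cv2.INTER_CUBIC)
cv2.imwrite("pics/s4.png",a);cv2.imwrite("pics/t4.png",b)
print(monitor.get_state()["eef_pos"])
E
```

```text
time: 14.25
eef_pos: [0.5371, -0.1795, 0.4031]
tcp_rot: [1.0, -0.02, 0.002, 0.001]
contact_force: [-0.2, -0.2, -0.6]
opening: 0.048
finger_force: 0.0
time: 15.0
eef_pos: [0.5302, -0.3539, 0.3992]
tcp_rot: [1.0, -0.019, 0.0, 0.0]
contact_force: [0.4, -0.4, 0.0]
opening: -0.001
finger_force: 0.0
[ 0.53021471 -0.35392298  0.39930109]
```

View pics/s4.png

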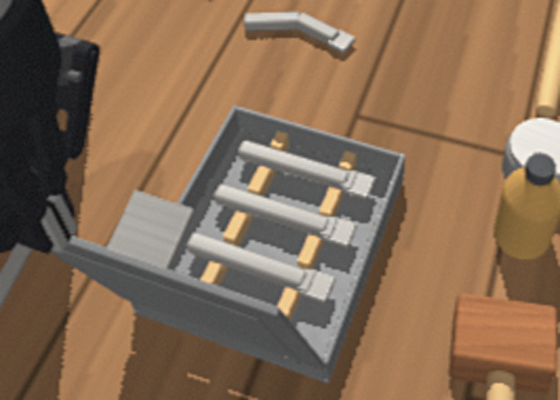

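The spare sits in the empty notch, parallel to and level with the other two, its blade end at (320,285). Now the lid: I come down behind it and push it over.

```bash
python3 -m handwheel '[[0,0.035,0,0,0,0,-1],[0,0.035,0.1,0,0,0,-1],[0,0.035,0.2,0,0,0,-1],[0,0.035,0.3,0,0,0,-1],[0,0.035,0.325,0,0,0,-1],[0,0.01,0.325,0,0,0,-1],[0,-0.02,0.325,0,0,0,-1],[0,-0.05,0.325,0,0,0,-1],[0,-0.08,0.325,0,0,0,-1],[0,-0.08,0.325,0,0,0,-1]]'
python3 - <<'E'
from h import *
import cv2
a=eyes.read_camera("side")[:,:,::-1][130:390,100:402]
cv2.imwrite("pics/s5.png",cv2.resize(a,None,fx=2,fy=2,interpolation=cv2.INTER_CUBIC))
print(monitor.get_state()["contact_force"])
E
```

```text
time: 16.35
eef_pos: [0.5315, -0.3223, 0.2697]
tcp_rot: [1.0, -0.019, 0.001, 0.0]
contact_force: [0.4, -0.2, -0.1]
opening: 0.001
finger_force: 0.0
[0.02710103 0.34771545 0.40766157]
```

View pics/s5.png

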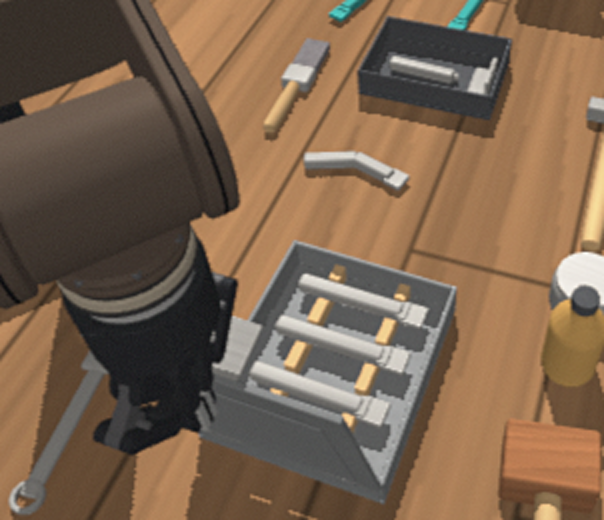

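```bash
python3 -m handwheel '[[0,-0.06,0,0,0,0,-1],[0,-0.128,-0.02,0,0,0,-1],[0,-0.2,-0.018,0,0,0,-1],[0,-0.267,-0.01,0,0,0,-1],[0,-0.335,0.012,0,0,0,-1],[0,-0.398,0.04,0,0,0,-1],[0,-0.455,0.078,0,0,0,-1],[0,-0.512,0.122,0,0,0,-1],[0,-0.558,0.175,0,0,0,-1],[0,-0.6,0.231,0,0,0,-1],[0,-0.6,0.231,0,0,0,-1]]'
python3 - <<'E'
from h import *
import cv2
a=eyes.read_camera("side")[:,:,::-1][130:390,100:402]
cv2.imwrite("pics/s6.png",cv2.resize(a,None,fx=2,fy=2,interpolation=cv2.INTER_CUBIC))
E
```

```text
time: 17.77
eef_pos: [0.5388, -0.0808, 0.1741]
tcp_rot: [1.0, -0.019, -0.003, -0.001]
contact_force: [0.2, 0.2, -0.7]
opening: -0.005
finger_force: 0.0
```

View pics/s6.png

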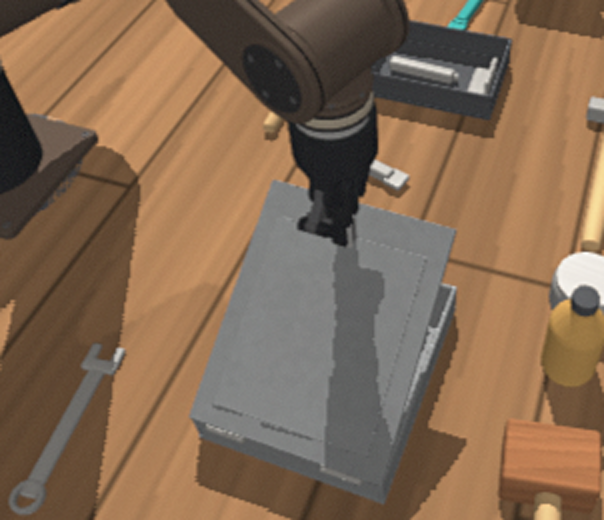

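The finger now rests on the lid's outer face at (335,235), with the lid about 30° open. I carry on down.

```bash
python3 -m handwheel '[[0,-0.03,0.06,0,0,0,-1],[0,-0.055,0.12,0,0,0,-1],[0,-0.068,0.17,0,0,0,-1],[0,-0.078,0.21,0,0,0,-1],[0,-0.08,0.225,0,0,0,-1],[0,-0.08,0.235,0,0,0,-1],[0,-0.08,0.242,0,0,0,-1],[0,-0.08,0.242,0,0,0,-1]]'
```

```text
time: 18.82
eef_pos: [0.5424, -0.0515, 0.0829]
tcp_rot: [1.0, -0.02, -0.001, -0.0]
contact_force: [-7.9, 2.2, 14.7]
opening: 0.001
finger_force: 7.5
```

```bash
python3 -m handwheel '[[0,-0.01,0.012,0,0,0,-1],[0,-0.01,0.024,0,0,0,-1],[0,-0.01,0.034,0,0,0,-1],[0,-0.01,0.034,0,0,0,-1]]'
```

```text
time: 19.32
eef_pos: [0.5438, -0.0484, 0.0702]
tcp_rot: [1.0, -0.02, 0.001, 0.001]
contact_force: [-7.6, -0.3, 19.2]
opening: 0.001
finger_force: 9.8
```

```bash
python3 -m handwheel '[[0,0,0.005,0,0,0,-1],[0,0,0.01,0,0,0,-1],[0,0,0.01,0,0,0,-1]]'; python3 -m handwheel '[[0,0,-0.1,0,0,0,-1],[0,0,-0.25,0,0,0,-1],[0,0,-0.4,0,0,0,-1],[0,0,-0.5,0,0,0,-1],[0,0.2,-0.6,0,0,0,-1],[0,0.4,-0.6,0,0,0,-1],[0,0.6,-0.6,0,0,0,-1],[0,0.8,-0.6,0,0,0,-1],[0,0.8,-0.6,0,0,0,-1],[0,0.8,-0.6,0,0,0,-1]]'
python3 - <<'E'
from h import *
import cv2
a=eyes.read_camera("side")[:,:,::-1][100:390,136:436]
cv2.imwrite("pics/s7.png",cv2.resize(a,None,fx=2,fy=2,interpolation=cv2.INTER_CUBIC))
E
```

```text
time: 19.7
eef_pos: [0.544, -0.0485, 0.0698]
tcp_rot: [1.0, -0.019, -0.001, 0.001]
contact_force: [-16.1, 0.7, 39.0]
opening: -0.004
finger_force: 19.5
time: 20.95
eef_pos: [0.5284, -0.3708, 0.3012]
tcp_rot: [1.0, -0.022, -0.0, -0.0]
contact_force: [0.4, 0.1, -0.3]
opening: -0.003
finger_force: 0.0
```

View pics/s7.png

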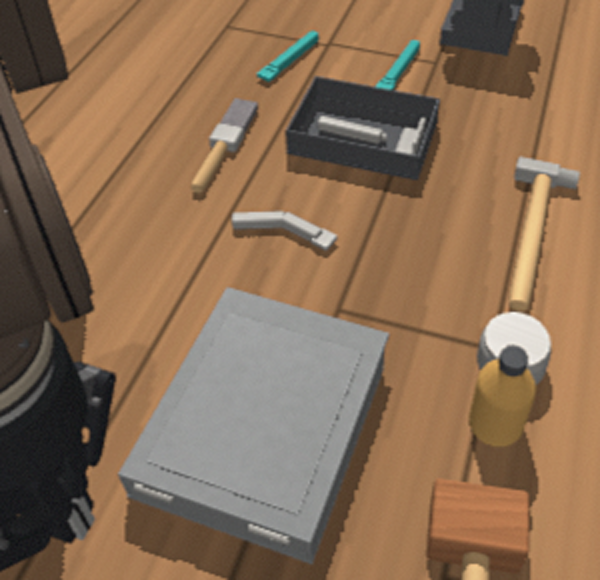

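The lid lies flat and shut (corners at (230,292) and (388,335)). The snapped piece is in the tray at (350,128), and nothing else has moved. The lid stopped hard at its shut height under a 39 N press.

```bash
python3 -c "
from plant import ctrl
print(ctrl.sign_off())"
```

```text
the job is handed in; nothing more can be done
None
```

The job is done and handed in at about 21 s: the snapped chisel is in the scrap tray, the spare lies in its notch, and the lid is pressed shut past its catch.

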